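# Square up the leaning multiwell plates and set the bookend

### The job

Push the four leaning multiwell plates upright and tight together against the tray's backstop, and square them so that all their ends are flush with the side fence. Stand the yellow bookend upright on the tray, square and snug against the front of the row and roughly centred on it, and let go, without shifting the other things around.

Things in the scene. Friction and masses are not known exactly. Their poses are not given: they have to be found in the camera images.
- tray: Fixed squaring tray with an aluminium floor, blue backstop and lower blue side fence. Origin on the bench under the tray; its x axis points to the side fence, its y axis to the backstop, z up. Floor: x from -92 to +78 mm, y from -198 to +92 mm, top at z = 6 mm, no lip on the two open sides. Turned up to 20 degrees from the world axes.
- backstop (a point): Middle of the foot of the backstop's inner face, at floor level (tray x = +16, y = +80, z = +6 mm); axes as the tray's. The backstop is an upright wall from tray x = -45 to +78 mm, 12 mm thick, 104 mm tall above the bench.
- fence (a point): Middle of the foot of the side fence's inner face, at floor level (tray x = +70, y = +17, z = +6 mm); axes as the tray's. The fence runs from tray y = -58 to +92 mm, 8 mm thick, 36 mm tall above the bench.
- corner (a point): The inside corner of the tray at floor level (tray x = +70, y = +80, z = +6 mm), where backstop and side fence meet; axes as the tray's.
- plate1: Multiwell plate, a rigid slab 128 mm long (its x), 14 mm thick (its y), 86 mm tall (its z), 0.06 to 0.13 kg: white plate with red wells, nearest the backstop. Origin at the centre of its lower 128 x 14 mm face. It stands on a long lower edge on the tray floor, leaning 25 to 45 degrees with its top towards the backstop and its foot too far out, its end 4 to 24 mm short of the fence. Upright and square, its axes match the tray's.
- plate2: Multiwell plate, a rigid slab 128 mm long (its x), 14 mm thick (its y), 86 mm tall (its z), 0.06 to 0.13 kg: clear plate with yellow wells, second in the row. Origin at the centre of its lower 128 x 14 mm face. It stands on a long lower edge on the tray floor, leaning 25 to 45 degrees with its top towards the backstop and its foot too far out, its end 4 to 24 mm short of the fence. Upright and square, its axes match the tray's.
- plate3: Multiwell plate, a rigid slab 128 mm long (its x), 14 mm thick (its y), 86 mm tall (its z), 0.06 to 0.13 kg: grey plate with blue wells, third in the row. Origin at the centre of its lower 128 x 14 mm face. It stands on a long lower edge on the tray floor, leaning 25 to 45 degrees with its top towards the backstop and its foot too far out, its end 4 to 24 mm short of the fence. Upright and square, its axes match the tray's.
- plate4: Multiwell plate, a rigid slab 128 mm long (its x), 14 mm thick (its y), 86 mm tall (its z), 0.06 to 0.13 kg: white plate with green wells, at the front of the row, farthest from the backstop. Origin at the centre of its lower 128 x 14 mm face. It stands on a long lower edge on the tray floor, leaning 25 to 45 degrees with its top towards the backstop and its foot too far out, its end 4 to 24 mm short of the fence. Upright and square, its axes match the tray's.
- bookend: Loose yellow weighted bookend, 0.4 to 0.7 kg: block 80 mm (its x) by 50 mm (its y) by 70 mm tall, with a black upright grip on top, 24 mm (x) by 36 mm (y), from 70 to 120 mm above its underside. Origin at the centre of its underside. It stands on the bench among the clutter at any yaw. Either 80 mm face may go to the row.
- jar: Small clear jar with red cap, radius 21 mm, 55 mm tall, standing on the front part of the tray floor; leave it alone. Origin at the centre of its underside, z up.
- flask: Green glass conical flask, foot radius 34 mm, 105 mm tall, on the bench just outside the side fence; leave it alone. Origin at the centre of its underside.
- amber: Amber bottle, radius 31 mm, 140 mm tall, on the bench; leave it alone. Origin at the centre of its underside.
- slidebox: Green box with black lid, 86 x 67 x 40 mm tall, on the bench; leave it alone. Origin at the centre of its underside.
- beaker: Glass beaker, radius 34 mm, 75 mm tall, on the bench; leave it alone. Origin at the centre of its underside.
- whitebottle: White plastic bottle with blue cap, radius 26 mm, 105 mm tall, on the bench just outside the open side of the tray nearest the robot; leave it alone. Origin at the centre of its underside.
- tuberack: Orange tube rack, 60 (its x) x 130 (its y) mm, 83 mm tall with tubes, on the bench to the left; leave it alone. Origin at the centre of its underside.
Not all that is in view belongs to the job. What is shaped like the bookend but purple is not meant. Leave any purple look-alike of the plate1 alone.

How it is judged:
On the way:
1. all four plates stand upright on the tray, tight together against the backstop (angle between each of plate1, plate2, plate3, plate4's own z axis and vertical below 0.07 rad and y of plate1 in the frame of corner between -0.057 and 0.002 m and z of plate1 in the frame of corner between -0.006 and 0.006 m and x of plate1 in the frame of corner between -0.11 and -0.055 m and y of plate2 in the frame of corner between -0.057 and 0.002 m and z of plate2 in the frame of corner between -0.006 and 0.006 m and x of plate2 in the frame of corner between -0.11 and -0.055 m and y of plate3 in the frame of corner between -0.057 and 0.002 m and z of plate3 in the frame of corner between -0.006 and 0.006 m and x of plate3 in the frame of corner between -0.11 and -0.055 m and y of plate4 in the frame of corner between -0.057 and 0.002 m and z of plate4 in the frame of corner between -0.006 and 0.006 m and x of plate4 in the frame of corner between -0.11 and -0.055 m), for 0.2 s.
At the end, for the whole second after the job is handed in: Plates upright within 4 deg, parallel to the backstop within 3.4 deg, row at most 8 mm longer than tight against it, ends within 5 mm of the fence; bookend on the tray floor, upright, square within 5.7 deg, face within 8 mm of where a tight row ends, centred within 35 mm; all at rest (all of step 1 and x of each of plate1, plate2, plate3, plate4 in the frame of corner above -0.069 m and angle between the x axis of each of plate1, plate2, plate3, plate4 and the x axis of tray, either way round below 0.06 rad and linear speed of each of plate1, plate2, plate3, plate4, bookend below 0.01 m/s and angle between bookend's own z axis and vertical below 0.06 rad and angle between the x axis of bookend and the x axis of tray, either way round below 0.1 rad and y of bookend in the frame of corner between -0.089 and -0.07 m and x of bookend in the frame of corner between -0.099 and -0.029 m and z of bookend in the frame of corner below 0.006 m); the robot touches nothing.
It fails at once if a bystander (jar, flask, amber bottle, slide box, beaker, tube rack or white bottle) is shifted more than 20 mm (distance of any of jar, flask, amber, slidebox, beaker, tuberack, whitebottle from where it was at the start of the episode above 0.02 m).
It also fails if it takes over 64 s, if anything falls off the work surface, if the arm or the gripper's body presses on something with over 40 N, if the wrist force passes 120 N, or if a joint passes its speed limit or range.

### The arm

A 7-joint arm with a two-finger parallel gripper is mounted at the origin on the work surface. World frame = base frame: x ahead of the robot, y to its left, z up, the work surface at z = 0. Lengths are in m, angles in rad, forces in N, time in s.
With the tool pointing down it reaches from about 0.425 to 1.025 m from the base axis. Payload 9.4 kg.
Tool frame: the origin (TCP) lies midway between the tips of the shut fingers; the grasp point (between the pads) lies 19 mm behind it (arm.grip_depth is the z of the grasp point in the tool frame, in m); z points along the fingers, y is the line along which they close (so a half turn about z gives the same grasp; the last joint's range is limited). The gripper opens to 93 mm and grips with 3 to 60 N. Pads are 15 mm wide; open, the fingers measure 128 mm over their backs; the gripper's body (75 mm by 188 mm) begins 65 mm behind the grasp point.
Start: joints at [1.116, 0.599, -0.003, 1.599, 0.002, 0.943, -0.08], TCP at [0.267, -0.674, 0.181] pointing down, gripper open.
Joint ranges: [-2.57, 2.57], [-0.35, 1.97], [-1.29, 1.29], [0.11, 2.56], [-1.05, 4.19], [0.11, 1.86], [-2.63, 2.63]. Speed limits (rad/s): [2.22, 2.22, 3.01, 3.01, 3.14, 3.14, 3.14].

### API

Orientations are given as a unit quaternion [w, x, y, z].
In Python, from workcell import arm gives the robot as it stands.
- The arm moves only by the tool apply_moves, never from a script. Its argument "increments" is a list that holds one entry, the list of rows, each a list of 6 numbers: the shift along the world's x, y, z in m, then the turn, a rotation vector about the world's x, y, z in rad. In form: [[[dx, dy, dz, rx, ry, rz], ...]]. A call has 1 to 10 rows; each row is the pose to reach, as a shift and turn from the pose commanded when the call began; what a row does not reach only later rows make up. A row lasts 1/10 s, in which the tool goes at most 50 mm and 8.59 degrees, less where a joint would pass 70% of its speed; a pose out of reach is approached as far as the arm can. A call with a gripper value outside its range is refused whole. "hand" is the finger opening in m, from 0 to 0.093, set as the call begins (left out, the last holds). The fingers move at their own pace and stop on an object; "squeeze" is the grip in N (left out, the last holds). Time passes only in rows, so rows that repeat a pose let the fingers close. It gives the time, the measured TCP pose, the force, the opening and the grip force at its end, in the units of the state.
- arm.get_state(): the state, without advancing time (a new reading comes with each control period).
- arm.read_camera(name): name is "scene" or "side" or "wrist"; returns a dict with "frame" (420x560x3 uint8, red, green, blue), "range_z" (420x560 float32, m along the optical axis (not along the pixel's ray), 0 where there is no reading), "fovy" (degrees; the focal length in pixels is half the picture's height over the tangent of half this angle, whatever the lens; pixels are square), "cx", "cy" (the principal point, pixels), "camera_from_world" (4x4, takes a point from world to camera coordinates). Camera axes: x right, y down, z forward; pixel columns grow to the right and rows downward; lengths in m; the calibration is good to about 2 mm. The wrist camera is an equidistant fisheye: a pixel r from the principal point sees the ray r / f radians off the axis. A picture is of the moment at which its call begins.
- arm.sign_off(): hands the job in; it is judged then, once.
The state is a dict: "clock": time; "q": joint angles; "joint_velocities": joint speeds; "effort": joint torques, N m; "eef_pos": TCP position; "eef_rot": TCP orientation; "ft_force": force on the tool from outside, world axes, zero at the start; "moment": the same for the moment, N m; "finger_gap": finger opening in m; "grip_force": force on a finger pad.
Only numpy, scipy, OpenCV 4.12 (cv2) and the standard library are available. Lean on these libraries where they do the work, as an engineer would, in place of code of your own. Each camera call takes 0.05 s, during which the arm holds its last target. There are 200 camera calls.

## Working session

There is one attempt and no reset: what is moved stays moved. The work goes in short steps, Python scripts to look and compute and a tool call to move; the robot and the scene stay as the last step left them, time stands still between calls to the robot, and variables do not carry over. Pictures are saved under pics/ and viewed, at most 10 in all, crops included, and the job is handed in when it is done.

Besides the shell and the picture viewer there is one more tool, called after "Emit:" as a command line: name --argument value ..., lists and objects as JSON in quotes. apply_moves: Moves the arm, as the interface text tells. Its arguments: {"type":"object","properties":{"increments":{"type":"array"},"hand":{"type":"number"},"squeeze":{"type":"number"}},"required":["increments"]}

```bash
mkdir -p pics; cat > h.py <<'E'
import numpy as np,cv2
from workcell import arm
def cloud(name):
    d=arm.read_camera(name);im=d["frame"];z=d["range_z"];h,w=z.shape
    f=h/2/np.tan(np.radians(d["fovy"])/2)
    u,v=np.meshgrid(np.arange(w),np.arange(h))
    P=np.stack([(u-d["cx"])/f*z,(v-d["cy"])/f*z,z],-1)
    T=np.linalg.inv(d["camera_from_world"])
    P=P@T[:3,:3].T+T[:3,3]; P[z<=0]=np.nan
    return im,P,d
def save(im,n): cv2.imwrite("pics/"+n,cv2.cvtColor(im,cv2.COLOR_RGB2BGR))
E
python3 - <<'E'
from h import *
for n in("scene","side"):
    im,P,d=cloud(n);save(im,n+"0.png");np.savez(n+"0.npz",im=im,P=P)
    T=np.linalg.inv(d["camera_from_world"]);print(n,T[:3,3],T[:3,2],d["fovy"])
print(arm.get_state())
E
```

```text
scene [1.12176061 0.36691211 0.63816002] [-0.64564046 -0.40695405 -0.64617087] 55.81509294979359
side [0.03989393 0.96810135 1.28500886] [ 0.30351765 -0.58389523 -0.75295644] 42.362770437553294
{'clock': 0.1, 'q': array([ 1.11627875,  0.60001989, -0.00252157,  1.60002351,  0.00177864,
        0.94289396, -0.07979471]), 'joint_velocities': array([-0.00012384, -0.00102551,  0.00163127,  0.00021977, -0.00310406,
        0.00219835,  0.00092853]), 'effort': array([ 5.45468632e-03, -7.66550946e+01,  1.50210600e+00, -2.52938551e+01,
       -5.23533009e-02,  1.35470240e-02,  2.46505817e-05]), 'eef_pos': array([ 0.26725047, -0.67343982,  0.17997431]), 'eef_rot': array([-6.45275716e-04,  9.82206398e-01,  1.87803464e-01, -1.85037002e-04]), 'ft_force': array([-0.42127459, -0.86201835,  0.44481426]), 'moment': array([-0.0529183 ,  0.01217132, -0.00851334]), 'grip_force': 0.0, 'finger_gap': 0.09283370134809531}
```

View pics/scene0.png

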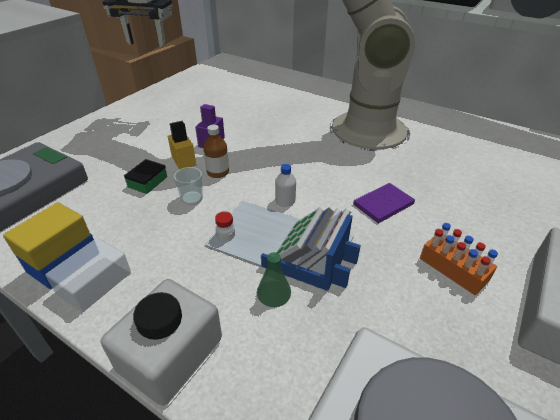

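View pics/side0.png

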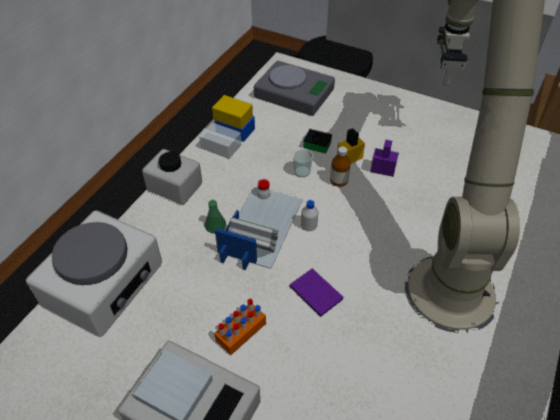

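Scene shows the tray at about (285,240), with the row leaning on the blue backstop at its right and the fence facing the camera. The bookend candidates are yellow with a black grip at (181,148) and purple at (209,128). The yellow/blue box at (50,240) has no grip and is too large. The yellow one with the black grip fits the description, and I'll confirm it in a crop.

```bash
python3 - <<'E'
from h import *
S=np.load("scene0.npz");D=np.load("side0.npz")
im=S["im"];
big=cv2.resize(im[90:310,130:370],None,fx=3,fy=2.7,interpolation=cv2.INTER_CUBIC);save(cv2.resize(im[90:300,120:400],(800,600),interpolation=cv2.INTER_CUBIC),"crop1.png")
im=np.vstack([S["im"].reshape(-1,3),D["im"].reshape(-1,3)]);P=np.vstack([S["P"].reshape(-1,3),D["P"].reshape(-1,3)])
cam=np.r_[np.zeros(235200),np.ones(235200)]
hsv=cv2.cvtColor(im[None],cv2.COLOR_RGB2HSV)[0].astype(int);H,Sa,V=hsv.T
x,y,z=P.T
box=(x>.3)&(x<.9)&(y>-.4)&(y<.3)
blue=box&(H>100)&(H<125)&(Sa>140)
def rep(n,m):
    q=P[m];r=cv2.minAreaRect(q[:,:2].astype(np.float32)) if len(q)>3 else None;print(n,len(q),q.mean(0).round(4),r)
for c in(0,1):
    b=blue&(cam==c)
    rep("stop top",b&(abs(z-.104)<.003)); rep("fence top",b&(abs(z-.036)<.003)&(x>.5))
    rep("floor",(cam==c)&box&(abs(z-.006)<.0025)&(x>.45)&(y<.0)&(Sa>15)&(Sa<90)&(H>90))
    yl=(cam==c)&(H>15)&(H<30)&(Sa>120)&(x>.2)&(x<.8)&(y<-.1)&(y>-.75)
    rep("book top",yl&(abs(z-.07)<.004)); rep("book all",yl&(z<.075)&(z>.02))
    bl=(cam==c)&(V<70)&(x>.2)&(x<.8)&(y<-.1)&(y>-.75)
    rep("grip top",bl&(abs(z-.12)<.004))
E
```

```text
stop top 306 [0.5738 0.1368 0.1041] ((0.5260188579559326, 0.09267844259738922), (0.3067776560783386, 0.08647104352712631), 49.370361328125)
fence top 259 [0.6393 0.1439 0.0359] ((0.6362339854240417, 0.14088135957717896), (0.080279141664505, 0.19839681684970856), 39.19438171386719)
floor 2087 [ 0.5982 -0.0492  0.0063] ((0.597697377204895, -0.0510123148560524), (0.17126132547855377, 0.12295425683259964), 7.442607402801514)
book top 170 [ 0.4762 -0.3615  0.0701] ((0.46546414494514465, -0.37488850951194763), (0.0793137177824974, 0.04850275069475174), 60.90862274169922)
book all 493 [ 0.4818 -0.3546  0.0526] ((0.46586838364601135, -0.37395697832107544), (0.08101794868707657, 0.04914305731654167), 60.18061828613281)
grip top 78 [ 0.4619 -0.3549  0.1196] ((0.4357869625091553, -0.34331783652305603), (0.16510561108589172, 0.12047475576400757), 44.6667594909668)
stop top 129 [0.5682 0.1382 0.1041] ((0.5230295062065125, 0.09608213603496552), (0.3023926019668579, 0.084140345454216), 49.445655822753906)
fence top 81 [0.6299 0.074  0.0363] ((0.6853734850883484, -0.08452591300010681), (0.2870754301548004, 0.6061714291572571), 2.5869758129119873)
floor 705 [ 0.5889 -0.0512  0.006 ] ((0.6928808093070984, -0.14003455638885498), (0.20295104384422302, 0.4596545100212097), 56.32583236694336)
book top 122 [ 0.4577 -0.3605  0.0696] ((0.46095991134643555, -0.31741565465927124), (0.07680338621139526, 0.1851848065853119), 0.10144972801208496)
book all 283 [ 0.45   -0.3617  0.0561] ((0.47144022583961487, -0.3463594317436218), (0.1380472630262375, 0.22568102180957794), 38.444915771484375)
grip top 56 [ 0.4586 -0.3557  0.1199] ((0.432362824678421, -0.3402552902698517), (0.1697072982788086, 0.12293113023042679), 43.234317779541016)
```

View pics/crop1.png

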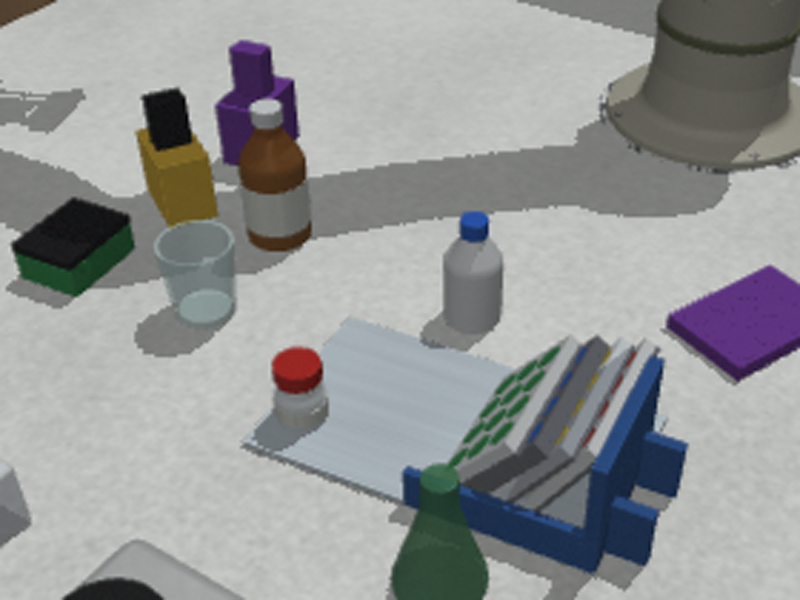

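The crop confirms the target: the yellow block with a black upright grip at crop (175,160). Its purple twin is at (258,105), and the purple plate lying flat at (745,320) is not part of the job. Next I measure the tray frame, row and clutter.

```bash
cat > m.py <<'E'
from h import *
from scipy.optimize import minimize
S=np.load("scene0.npz");D=np.load("side0.npz")
im=np.vstack([S["im"].reshape(-1,3),D["im"].reshape(-1,3)]);P=np.vstack([S["P"].reshape(-1,3),D["P"].reshape(-1,3)])
H,Sa,V=cv2.cvtColor(im[None],cv2.COLOR_RGB2HSV)[0].astype(int).T
x,y,z=P.T
b=(H>100)&(H<125)&(Sa>140)&(x>.45)&(x<.75)&(y>-.1)&(y<.2)
st=P[b&(abs(z-.104)<.002)][:,:2];fe=P[b&(abs(z-.036)<.002)][:,:2]
fl=P[(abs(z-.006)<.0025)&(x>.45)&(x<.75)&(y<.0)&(y>-.25)&(Sa>15)&(Sa<90)&(H>90)][:,:2]
def out(q,p,r):
    c,s=np.cos(p[2]),np.sin(p[2]);d=q-p[:2];X=d@[c,s];Y=d@[-s,c]
    e=np.hypot(np.maximum(0,abs(X-(r[0]+r[1])/2)-(r[1]-r[0])/2),np.maximum(0,abs(Y-(r[2]+r[3])/2)-(r[3]-r[2])/2))
    return np.minimum(e,.015).sum()
cost=lambda p:out(st,p,(-.045,.078,.08,.092))+out(fe,p,(.07,.078,-.058,.092))+.3*out(fl,p,(-.092,.078,-.198,.092))
best=min((minimize(cost,[.58,.03,a],method="Nelder-Mead",options=dict(xatol=1e-5,fatol=1e-6,maxiter=2000)) for a in(.0,.13,.25)),key=lambda r:r.fun)
p=best.x
def tray(Q):
    c,s=np.cos(p[2]),np.sin(p[2]);d=Q[...,:2]-p[:2];return np.stack([d@[c,s],d@[-s,c],Q[...,2]],-1)
E
python3 - <<'E'
from m import *
print(p,np.degrees(p[2]),best.fun,len(st),len(fe),len(fl))
for n,q in(("st",st),("fe",fe),("fl",fl)):
    t=tray(np.c_[q,q[:,:1]]);print(n,np.percentile(t[:,:2],[2,50,98],axis=0).round(4).tolist())
T=tray(P);X,Y,Z=T.T
row=(abs(X)<.068)&(Y<.08)&(Y>-.1)&(Z>.012)&(Z<.1)&(X>-.1)
r=T[row]
for yb in np.arange(-.1,.08,.01):
    q=r[(r[:,1]>=yb)&(r[:,1]<yb+.01)]
    if len(q)>5:print(round(yb,3),len(q),"z",np.percentile(q[:,2],[3,97]).round(3),"x",np.percentile(q[:,0],[2,98]).round(3))
def obj(n,m):
    if m.sum()<5: print(n,"none");return
    q=P[m];c=np.median(q,0);k=np.hypot(*(q-c)[:,:2].T)<.1;q=q[k]
    print(n,len(q),"w",q.mean(0).round(3),"min",q.min(0).round(3),"max",q.max(0).round(3),"tray",tray(q).mean(0).round(3))
near=(x>.3)&(x<.85)&(y>-.5)&(y<.25)
obj("jarcap",near&((H<6)|(H>174))&(Sa>150)&(Y<-.05)&(Z<.06)&(Z>.035))
obj("flask",near&(H>50)&(H<90)&(Sa>80)&(X>.08)&(Y>-.1)&(Z>.01))
obj("wbcap",near&(H>100)&(H<125)&(Sa>120)&(X<-.08)&(Z>.085))
obj("wbody",near&(X<-.09)&(X>-.2)&(Z>.02)&(abs(Y)<.1))
obj("ambercap",near&(X<-.05)&(Y<-.2)&(Z>.13))
obj("amber",near&(H<18)&(Sa>110)&(Y<-.2)&(Z>.02))
obj("slide",near&(V<60)&(Z<.045)&(Z>.035)&(y<-.25)&(x>.45))
g=(V<80)&(abs(Z-.12)<.003)&(np.hypot(x-.465,y+.37)<.05);obj("grip",g)
print(cv2.minAreaRect(P[g][:,:2].astype(np.float32)))
g=(H>15)&(H<30)&(Sa>120)&(abs(Z-.07)<.003)&(np.hypot(x-.465,y+.37)<.06)
print(cv2.minAreaRect(P[g][:,:2].astype(np.float32)))
E
```

```text
[0.58723943 0.08654886 0.13027882] 7.464426372820504 1.9449195185596007 366 232 2789
st [[-0.1487, -0.1098], [0.0118, 0.0847], [0.0759, 0.0933]]
fe [[-0.0302, -0.052], [0.0732, 0.055], [0.0781, 0.1113]]
fl [[-0.089, -0.1947], [-0.0141, -0.1343], [0.0751, -0.0848]]
-0.05 30 z [0.012 0.022] x [-0.061  0.059]
-0.04 87 z [0.02  0.032] x [-0.066  0.048]
-0.03 115 z [0.029 0.044] x [-0.067  0.06 ]
-0.02 156 z [0.019 0.056] x [-0.067  0.06 ]
-0.01 177 z [0.021 0.068] x [-0.067  0.061]
-0.0 213 z [0.018 0.08 ] x [-0.066  0.061]
0.01 479 z [0.023 0.083] x [-0.066  0.06 ]
0.02 297 z [0.019 0.083] x [-0.065  0.055]
0.03 490 z [0.021 0.085] x [-0.064  0.054]
0.04 306 z [0.024 0.086] x [-0.064  0.051]
0.05 435 z [0.044 0.086] x [-0.065  0.05 ]
0.06 247 z [0.058 0.088] x [-0.065  0.047]
0.07 104 z [0.073 0.088] x [-0.066  0.045]
jarcap 119 w [ 0.644 -0.072  0.055] min [ 0.622 -0.098  0.044] max [ 0.66 -0.06  0.06] tray [ 0.036 -0.165  0.055]
flask 1341 w [0.72  0.108 0.052] min [0.679 0.075 0.01 ] max [0.747 0.135 0.109] tray [0.135 0.004 0.052]
wbcap 140 w [ 0.459 -0.032  0.101] min [ 0.445 -0.04
[... 170 characters left out ...]
088  0.061]
ambercap 148 w [ 0.454 -0.254  0.138] min [ 0.438 -0.273  0.13 ] max [ 0.469 -0.241  0.146] tray [-0.176 -0.321  0.138]
amber 670 w [ 0.458 -0.244  0.093] min [ 0.421 -0.278  0.063] max [ 0.485 -0.221  0.126] tray [-0.171 -0.311  0.093]
slide 799 w [ 0.593 -0.381  0.04 ] min [ 0.544 -0.424  0.035] max [ 0.639 -0.343  0.045] tray [-0.056 -0.464  0.04 ]
grip 115 w [ 0.464 -0.373  0.12 ] min [ 0.441 -0.39   0.117] max [ 0.483 -0.353  0.123] tray [-0.182 -0.439  0.12 ]
((0.46250537037849426, -0.3725682497024536), (0.026442253962159157, 0.04163998365402222), 56.394588470458984)
((0.46342533826828003, -0.3716725707054138), (0.08274785429239273, 0.054538074880838394), 60.53415298461914)
```

Tray yaw is 7.46° with its origin at world (0.587, 0.087), and measured extents match the given sizes. Row foot is at tray y≈-0.052, jar at y -0.165, white bottle and flask clear. First I swing over the space in front of the row, with the closing line along tray x.

Emit:
apply_moves --increments '[[[0.04, 0.08, 0.02, 0, 0, 0.13], [0.08, 0.16, 0.02, 0, 0, 0.26], [0.12, 0.24, 0.02, 0, 0, 0.4], [0.15, 0.3, 0.02, 0, 0, 0.53], [0.165, 0.34, 0.02, 0, 0, 0.66], [0.165, 0.34, 0.02, 0, 0, 0.66], [0.165, 0.34, 0.02, 0, 0, 0.66], [0.165, 0.34, 0.02, 0, 0, 0.66], [0.165, 0.34, 0.02, 0, 0, 0.66], [0.165, 0.34, 0.02, 0, 0, 0.66]]]' --hand 0.06

```text
clock: 1.1
eef_pos: [0.4325, -0.3337, 0.2007]
eef_rot: [-0.0, 0.868, 0.497, -0.0]
ft_force: [0.1, -0.8, 1.1]
finger_gap: 0.0597
grip_force: 0.0
```

Emit:
apply_moves --increments '[[[0.04, 0.08, 0, 0, 0, 0.13], [0.08, 0.16, 0, 0, 0, 0.26], [0.12, 0.24, 0, 0, 0, 0.4], [0.15, 0.3, 0, 0, 0, 0.53], [0.1656, 0.3412, 0, 0, 0, 0.662], [0.1656, 0.3412, 0, 0, 0, 0.662], [0.1656, 0.3412, 0, 0, 0, 0.662], [0.1656, 0.3412, 0, 0, 0, 0.662], [0.1656, 0.3412, 0, 0, 0, 0.662], [0.1656, 0.3412, 0, 0, 0, 0.662]]]'

```text
clock: 2.1
eef_pos: [0.598, 0.0058, 0.2001]
eef_rot: [-0.0, 0.66, 0.751, -0.001]
ft_force: [1.6, -0.5, -0.5]
finger_gap: 0.0601
grip_force: 0.0
```

Emit:
apply_moves --increments '[[[0, 0, -0.05, 0, 0, 0], [0, 0, -0.1, 0, 0, 0], [0, 0, -0.15, 0, 0, 0], [0, 0, -0.182, 0, 0, 0], [0, 0, -0.182, 0, 0, 0]]]'

```text
clock: 2.6
eef_pos: [0.5947, 0.004, 0.0147]
eef_rot: [-0.002, 0.661, 0.75, -0.003]
ft_force: [-1.0, 0.5, 1.2]
finger_gap: 0.06
grip_force: 0.0
```

Emit:
apply_moves --increments '[[[-0.001, 0.008, 0, 0, 0, 0], [-0.002, 0.016, 0, 0, 0, 0], [-0.003, 0.023, 0, 0, 0, 0], [-0.004, 0.03, 0, 0, 0, 0], [-0.005, 0.037, 0, 0, 0, 0], [-0.0057, 0.044, 0, 0, 0, 0], [-0.0065, 0.05, 0, 0, 0, 0], [-0.0072, 0.055, 0, 0, 0, 0], [-0.0078, 0.06, 0, 0, 0, 0], [-0.0078, 0.06, 0, 0, 0, 0]]]'

```text
clock: 3.6
eef_pos: [0.5901, 0.0683, 0.0187]
eef_rot: [-0.0, 0.66, 0.752, 0.0]
ft_force: [0.4, 0.2, -0.6]
finger_gap: 0.0599
grip_force: 0.0
```

```bash
python3 - <<'E'
from h import *
im,P,d=cloud("scene");np.savez("s1.npz",im=im,P=P)
save(cv2.resize(im[170:320,180:380],(800,600),interpolation=cv2.INTER_CUBIC),"c2.png")
E
```

```text
(no output)
```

View pics/c2.png

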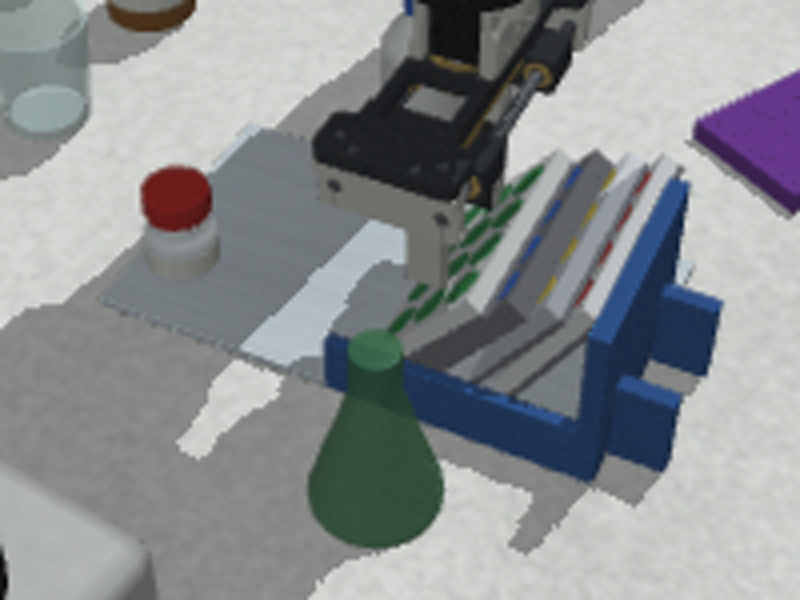

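The fingers, at crop (430,270), are at the foot of plate4 and the row is rising together. I keep pushing.

Emit:
apply_moves --increments '[[[-0.0006, 0.005, 0, 0, 0, 0], [-0.0013, 0.01, 0, 0, 0, 0], [-0.002, 0.015, 0, 0, 0, 0], [-0.0025, 0.019, 0, 0, 0, 0], [-0.003, 0.023, 0, 0, 0, 0], [-0.0034, 0.026, 0, 0, 0, 0], [-0.0037, 0.028, 0, 0, 0, 0], [-0.0037, 0.028, 0, 0, 0, 0]]]'

```text
clock: 4.45
eef_pos: [0.5882, 0.0755, 0.0193]
eef_rot: [0.007, 0.665, 0.747, -0.009]
ft_force: [7.2, -49.6, 14.1]
finger_gap: 0.0605
grip_force: 24.4
```

Emit:
apply_moves --increments '[[[-0.0003, 0.002, 0, 0, 0, 0], [-0.0005, 0.004, 0, 0, 0, 0], [-0.0005, 0.004, 0, 0, 0, 0]]]'

```text
clock: 4.75
eef_pos: [0.5881, 0.0757, 0.0193]
eef_rot: [0.008, 0.666, 0.746, -0.01]
ft_force: [9.6, -58.4, 15.0]
finger_gap: 0.06
grip_force: 28.7
```

```bash
python3 - <<'E'
from h import *
im,P,d=cloud("scene");np.savez("s1.npz",im=im,P=P)
save(cv2.resize(im[170:320,180:380],(800,600),interpolation=cv2.INTER_CUBIC),"c3.png")
E
```

```text
(no output)
```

View pics/c3.png

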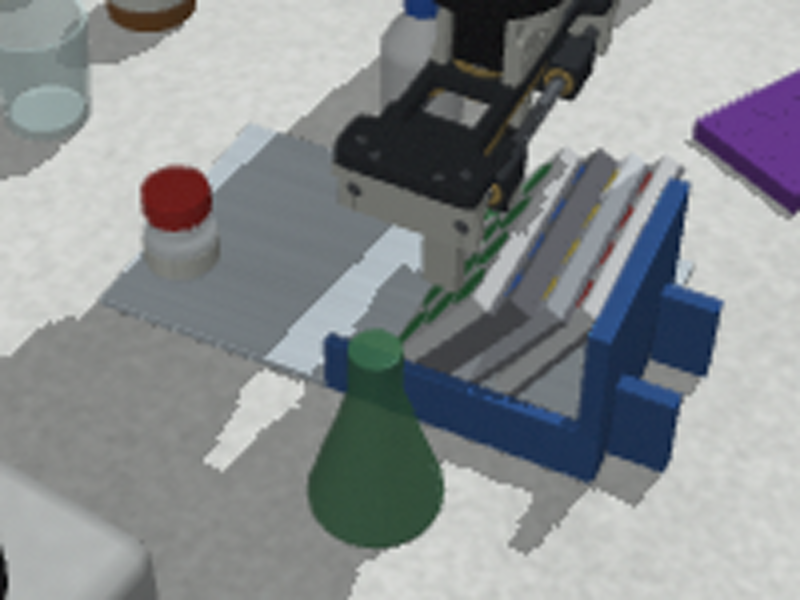

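The row jams: the fingertips press on plate4's sloping face above its raised lower edge and wedge it into the floor, at 58 N. I back off and push lower, on that edge itself.

Emit:
apply_moves --increments '[[[0.003, -0.025, 0, 0, 0, 0], [0.0065, -0.05, 0, 0, 0, 0], [0.0065, -0.05, 0, 0, 0, 0], [0.0065, -0.05, -0.004, 0, 0, 0], [0.0065, -0.05, -0.007, 0, 0, 0], [0.0065, -0.05, -0.007, 0, 0, 0]]]'

```text
clock: 5.4
eef_pos: [0.592, 0.0509, 0.0111]
eef_rot: [-0.001, 0.659, 0.752, -0.0]
ft_force: [-0.6, 0.4, 0.6]
finger_gap: 0.0603
grip_force: 0.0
```

Emit:
apply_moves --increments '[[[-0.001, 0.007, 0, 0, 0, 0], [-0.0018, 0.014, 0, 0, 0, 0], [-0.0026, 0.02, 0, 0, 0, 0], [-0.0032, 0.025, 0, 0, 0, 0], [-0.0038, 0.03, 0, 0, 0, 0], [-0.0045, 0.035, 0, 0, 0, 0], [-0.0045, 0.035, 0, 0, 0, 0]]]'

```text
clock: 6.1
eef_pos: [0.5886, 0.0757, 0.0121]
eef_rot: [0.003, 0.662, 0.749, -0.004]
ft_force: [3.3, -24.0, 7.7]
finger_gap: 0.0602
grip_force: 12.2
```

```bash
cat > prof.py <<'E'
from m import *
import sys
def prof(name,x0=-.1,x1=.068):
    W=np.full((600,800,3),255,np.uint8)
    for k,n in enumerate(("scene","side")):
        im,Q,_=cloud(n);t=tray(Q.reshape(-1,3));c=im.reshape(-1,3)
        m=(t[:,0]>x0)&(t[:,0]<x1)&(t[:,1]>-.06)&(t[:,1]<.095)&(t[:,2]>0)&(t[:,2]<.11)
        for a,b in zip(t[m],c[m]):
            u=int((a[1]+.06)*5000)
            if u<800: cv2.circle(W,(u,int(590-a[2]*5000)),2,b.tolist(),-1)
    for g in range(-60,100,20):
        cv2.line(W,((g+60)*5,595),((g+60)*5,580),(255,0,0),2);cv2.putText(W,str(g),((g+60)*5,575),0,.4,(255,0,0))
    for g in range(0,110,20): cv2.line(W,(0,590-g*5),(15,590-g*5),(255,0,0),2)
    return W
E
python3 - <<'E'
from prof import *
save(prof("p"),"p1.png")
E
```

```text
(no output)
```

View pics/p1.png

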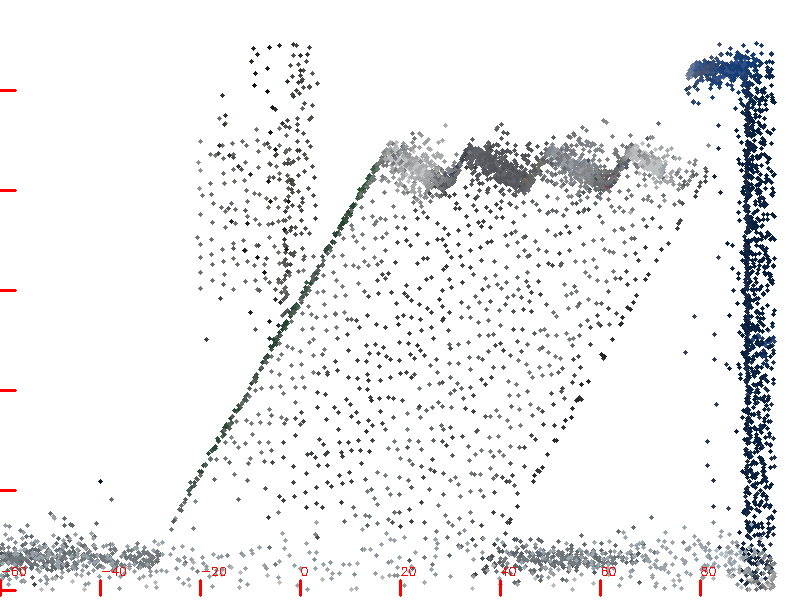

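The profile plot shows four parallel plates leaning about 30°, tops against the stop, feet from y≈-28 to +42. The visible finger ends at z≈55 and touches the face there, which doesn't agree with TCP z=0.012. I check this with an overlay and the wrist view.

```bash
python3 - <<'E'
from h import *
im,P,d=cloud("scene");w=arm.read_camera("wrist")["frame"]
s=arm.get_state();T=d["camera_from_world"];f=210/np.tan(np.radians(d["fovy"])/2)
tcp=s["eef_pos"];print(s["finger_gap"],tcp,s["ft_force"])
a=cv2.resize(im[190:270,250:350],(500,400),interpolation=cv2.INTER_NEAREST).copy()
ax=np.array([.9915,.13,0])
for off in(-.038,0,.038):
  for h in(0,.02,.04,.06):
    p=T[:3,:3]@(tcp+ax*off+[0,0,h])+T[:3,3];u=f*p[0]/p[2]+d["cx"];v=f*p[1]/p[2]+d["cy"]
    print(off,h,round(u),round(v),p[2].round(3),d["range_z"][int(round(v)),int(round(u))])
    cv2.circle(a,(int((u-250)*5),int((v-190)*5)),3,(255,0,255),-1)
W=np.zeros((600,800,3),np.uint8);W[:400,:500]=a;W[400-0:600,:267]=0
W[390:600,520:800]=cv2.resize(w,(280,210));
wc=cv2.resize(w[100:420,130:430],(300,320));W[:320,500:800]=wc
save(W,"w1.png")
E
```

```text
0.060058120721829214 [0.58864266 0.07571406 0.01211997] [  4.25239459 -22.77628452   6.28892736]
-0.038 0 303 235 0.894 0.80082697
-0.038 0.02 304 229 0.881 0.8438536
-0.038 0.04 304 222 0.868 0.73173726
-0.038 0.06 304 215 0.855 0.72518325
0 0 297 246 0.867 0.7763712
0 0.02 297 240 0.854 0.82272935
0 0.04 297 233 0.841 0.7147109
0 0.06 298 226 0.828 0.69871145
0.038 0 290 258 0.841 0.8076109
0.038 0.02 290 251 0.828 0.80373687
0.038 0.04 290 245 0.815 0.85907733
0.038 0.06 290 238 0.802 0.7941294
```

View pics/w1.png

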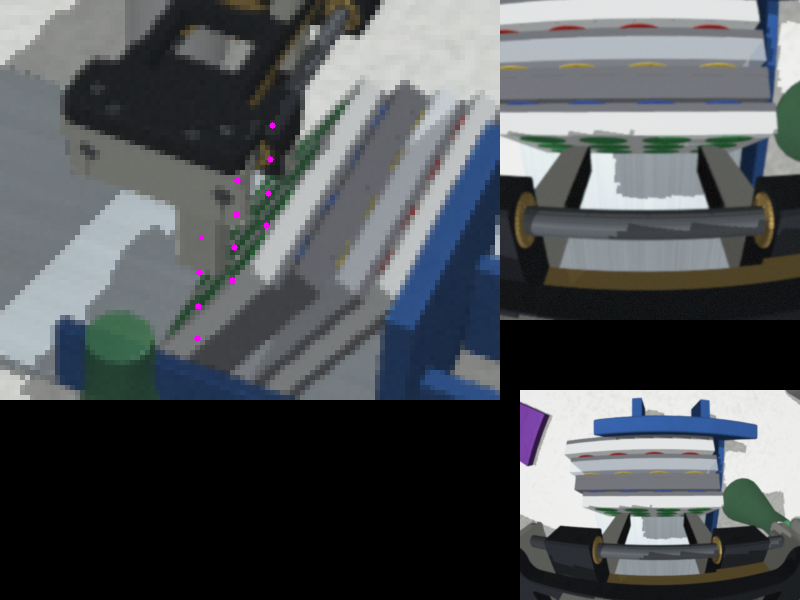

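```bash
python3 - <<'E'
from m import *
im,Q,d=cloud("scene");t=tray(Q)*1000
for v in range(222,256,3):
    print(v,[(u,t[v,u].round(0).tolist(),im[v,u].tolist()) for u in(286,289,292,295)])
s=arm.get_state();print(tray(s["eef_pos"]))
E
```

```text
222 [(286, [90.0, 2.0, 163.0], [106, 108, 103]), (289, [95.0, 9.0, 170.0], [32, 34, 35]), (292, [93.0, 15.0, 171.0], [27, 27, 30]), (295, [92.0, 20.0, 172.0], [28, 30, 32])]
225 [(286, [84.0, -1.0, 149.0], [110, 111, 106]), (289, [92.0, 8.0, 160.0], [110, 112, 107]), (292, [93.0, 15.0, 163.0], [111, 112, 107]), (295, [92.0, 20.0, 164.0], [107, 109, 103])]
228 [(286, [86.0, 0.0, 144.0], [111, 112, 107]), (289, [85.0, 6.0, 146.0], [110, 111, 106]), (292, [86.0, 12.0, 148.0], [93, 94, 91]), (295, [84.0, 17.0, 149.0], [72, 74, 74])]
231 [(286, [86.0, 0.0, 137.0], [110, 112, 106]), (289, [85.0, 6.0, 138.0], [111, 112, 107]), (292, [85.0, 12.0, 141.0], [111, 113, 107]), (295, [85.0, 17.0, 143.0], [105, 107, 102])]
234 [(286, [45.0, -18.0, 85.0], [110, 111, 106]), (289, [45.0, -11.0, 89.0], [107, 109, 104]), (292, [45.0, -4.0, 92.0], [108, 110, 105]), (295, [86.0, 18.0, 136.0], [110, 111, 106])]
237 [(286, [44.0, -17.0, 77.0], [110, 111, 106]), (289, [45.0, -11.0, 80.0], [107, 109, 104]), (292, [45.0, -4.0, 83.0], [107, 109, 104]), (295, [34.0, -2.0, 74.0], [87, 89, 84])]
240 [(286, [44.0, 
[... 387 characters left out ...]
, (289, [2.0, -28.0, 7.0], [97, 110, 107]), (292, [33.0, -8.0, 44.0], [67, 86, 73]), (295, [50.0, 5.0, 67.0], [95, 98, 97])]
249 [(286, [13.0, -30.0, 6.0], [116, 123, 127]), (289, [33.0, -15.0, 32.0], [46, 75, 54]), (292, [53.0, -0.0, 57.0], [77, 94, 83]), (295, [58.0, 9.0, 67.0], [120, 121, 122])]
252 [(286, [36.0, -20.0, 23.0], [62, 83, 70]), (289, [53.0, -6.0, 47.0], [96, 100, 99]), (292, [58.0, 2.0, 55.0], [118, 121, 122]), (295, [58.0, 9.0, 58.0], [120, 122, 122])]
255 [(286, [55.0, -12.0, 37.0], [98, 102, 101]), (289, [59.0, -3.0, 45.0], [119, 121, 121]), (292, [58.0, 3.0, 47.0], [119, 121, 122]), (295, [58.0, 9.0, 49.0], [68, 69, 72])]
[-2.40888300e-05 -1.09455516e-02  1.21133072e-02]
```

The gripper really sits about 43 mm higher than the reported TCP z. Its visible tip is at z≈55 and its body at about 135, while x and y agree. I retreat, descend carefully and measure the tip height again.

Emit:
apply_moves --increments '[[[0.003, -0.025, 0, 0, 0, 0], [0.0065, -0.05, 0, 0, 0, 0], [0.0065, -0.05, 0, 0, 0, 0], [0.0065, -0.05, -0.01, 0, 0, 0], [0.0065, -0.05, -0.02, 0, 0, 0], [0.0065, -0.05, -0.025, 0, 0, 0], [0.0065, -0.05, -0.025, 0, 0, 0]]]'

```text
clock: 7.05
eef_pos: [0.5936, 0.0354, -0.0146]
eef_rot: [-0.001, 0.659, 0.752, -0.001]
ft_force: [0.3, -0.1, 0.3]
finger_gap: 0.0602
grip_force: 0.0
```

```bash
cat > tip.py <<'E'
from m import *
im,Q,d=cloud("scene");t=tray(Q);e=tray(arm.get_state()["eef_pos"])
m=(abs(t[...,1]-e[1])<.012)&(t[...,0]-e[0]>.025)&(t[...,0]-e[0]<.055)&(t[...,2]>.01)&(abs(im.astype(int).max(2)-im.min(2))<14)
print("eef",e.round(4),"tip pts z",np.percentile(t[m][:,2],[1,5,20]).round(3),m.sum())
E
python3 tip.py
```

```text
eef [ 0.     -0.0518 -0.014 ] tip pts z [0.036 0.055 0.242] 1618
```

Emit:
apply_moves --increments '[[[0, 0, -0.004, 0, 0, 0], [0, 0, -0.008, 0, 0, 0], [0, 0, -0.012, 0, 0, 0], [0, 0, -0.014, 0, 0, 0], [0, 0, -0.015, 0, 0, 0], [0, 0, -0.015, 0, 0, 0]]]'

```text
clock: 7.7
eef_pos: [0.5944, 0.0343, -0.0284]
eef_rot: [-0.0, 0.66, 0.751, -0.0]
ft_force: [-0.4, -0.8, -0.3]
finger_gap: 0.0601
grip_force: 0.0
```

Emit:
apply_moves --increments '[[[0, 0, -0.002, 0, 0, 0], [0, 0, -0.004, 0, 0, 0], [0, 0, -0.006, 0, 0, 0], [0, 0, -0.006, 0, 0, 0]]]'

```text
clock: 8.1
eef_pos: [0.5948, 0.0343, -0.0317]
eef_rot: [0.001, 0.66, 0.751, 0.0]
ft_force: [-6.8, -0.8, 32.7]
finger_gap: 0.0599
grip_force: 16.3
```

The floor contact shows true tip z = reported + 0.0375. I raise to a tip height of 0.011 and push the foot.

Emit:
apply_moves --increments '[[[0, 0, 0.0085, 0, 0, 0], [0, 0, 0.0085, 0, 0, 0], [-0.001, 0.008, 0.0085, 0, 0, 0], [-0.002, 0.015, 0.0085, 0, 0, 0], [-0.0026, 0.02, 0.0085, 0, 0, 0], [-0.0032, 0.025, 0.0085, 0, 0, 0], [-0.004, 0.03, 0.0085, 0, 0, 0], [-0.0046, 0.035, 0.0085, 0, 0, 0], [-0.0046, 0.035, 0.0085, 0, 0, 0]]]'

```text
clock: 9.0
eef_pos: [0.5896, 0.0704, -0.0259]
eef_rot: [-0.0, 0.66, 0.752, 0.0]
ft_force: [-0.2, -1.0, -0.9]
finger_gap: 0.0596
grip_force: 0.6
```

Emit:
apply_moves --increments '[[[-0.0006, 0.005, 0, 0, 0, 0], [-0.0013, 0.01, 0, 0, 0, 0], [-0.002, 0.015, 0, 0, 0, 0], [-0.0026, 0.02, 0, 0, 0, 0], [-0.0026, 0.02, 0, 0, 0, 0]]]'

```text
clock: 9.5
eef_pos: [0.5873, 0.0911, -0.0257]
eef_rot: [-0.0, 0.659, 0.752, 0.001]
ft_force: [-0.2, -0.5, 0.3]
finger_gap: 0.0599
grip_force: 0.0
```

Emit:
apply_moves --increments '[[[-0.0004, 0.003, 0, 0, 0, 0], [-0.0008, 0.006, 0, 0, 0, 0], [-0.001, 0.008, 0, 0, 0, 0], [-0.0013, 0.01, 0, 0, 0, 0], [-0.0013, 0.01, 0, 0, 0, 0]]]'

```text
clock: 10.0
eef_pos: [0.5863, 0.0971, -0.0258]
eef_rot: [0.001, 0.661, 0.751, -0.001]
ft_force: [1.4, -9.8, -0.8]
finger_gap: 0.0603
grip_force: 4.3
```

Emit:
apply_moves --increments '[[[-0.0003, 0.002, 0, 0, 0, 0], [-0.0004, 0.003, 0, 0, 0, 0], [-0.0004, 0.003, 0, 0, 0, 0]]]'

```text
clock: 10.3
eef_pos: [0.5861, 0.0979, -0.0255]
eef_rot: [0.002, 0.661, 0.75, -0.002]
ft_force: [1.7, -13.4, 3.4]
finger_gap: 0.0604
grip_force: 10.3
```

```bash
python3 - <<'E'
from prof import *
a=prof("p");save(a,"p2.png")
im,Q,d=cloud("scene");t=tray(Q)
# end x of each plate: top-face points
for k in range(4):
    y1=.08-.014*k
    m=(t[...,2]>.082)&(t[...,2]<.097)&(t[...,1]<y1-.002)&(t[...,1]>y1-.012)&(abs(t[...,0])<.1)
    q=t[m];print(k+1,m.sum(),"x",np.percentile(q[:,0],[1,99]).round(3),"z",np.percentile(q[:,2],[10,50,90]).round(3))
E
```

```text
1 175 x [-0.081  0.047] z [0.091 0.093 0.094]
2 236 x [-0.076  0.051] z [0.091 0.092 0.093]
3 195 x [-0.073  0.055] z [0.09  0.093 0.094]
4 13 x [-0.039  0.074] z [0.092 0.093 0.094]
```

View pics/p2.png

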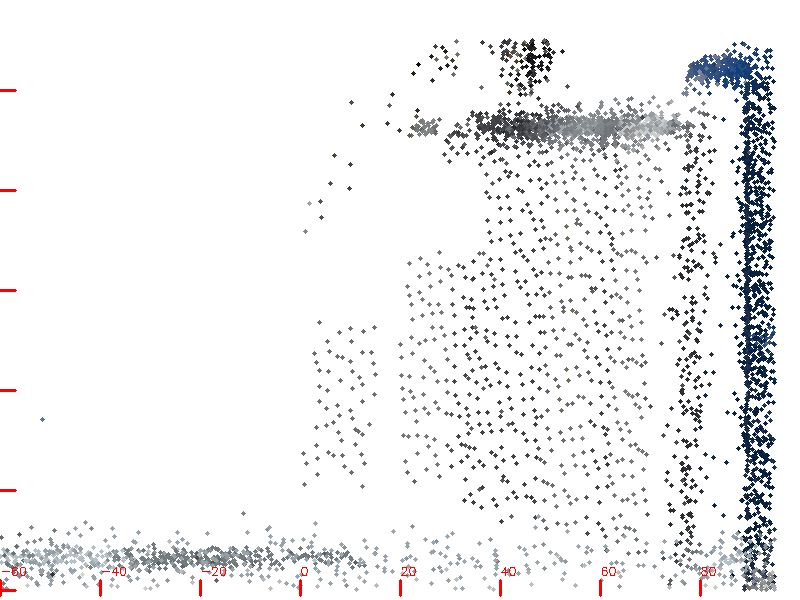

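All four are upright, plate1 about 78 at the back and the front at 22 to 24. Ends are at x = -81, -76, -73 and about -68. Next I retreat, lift, turn 90° and go to the open ends.

Emit:
apply_moves --increments '[[[0.001, -0.008, 0, 0, 0, 0], [0.002, -0.016, 0, 0, 0, 0], [0.004, -0.0305, 0, 0, 0, 0], [0.004, -0.0305, 0.01, 0, 0, 0], [0.004, -0.0305, 0.05, 0, 0, 0], [0.004, -0.0305, 0.09, 0, 0, 0], [0.004, -0.0305, 0.13, 0, 0, 0.1], [-0.01, -0.0305, 0.13, 0, 0, 0.24], [-0.04, -0.02, 0.13, 0, 0, 0.38], [-0.06, -0.01, 0.13, 0, 0, 0.5]]]' --hand 0.06

```text
clock: 11.45
eef_pos: [0.5242, 0.0923, 0.1053]
eef_rot: [0.0, 0.451, 0.892, 0.0]
ft_force: [0.0, 1.0, -0.2]
finger_gap: 0.0601
grip_force: 0.0
```

Emit:
apply_moves --increments '[[[-0.0586, 0.03, 0, 0, 0, 0.14], [-0.0586, 0.03, 0, 0, 0, 0.28], [-0.0586, 0.03, 0, 0, 0, 0.42], [-0.0586, 0.03, 0, 0, 0, 0.56], [-0.0586, 0.03, 0, 0, 0, 0.7], [-0.0586, 0.03, 0, 0, 0, 0.84], [-0.0586, 0.03, 0, 0, 0, 0.98], [-0.0586, 0.03, 0, 0, 0, 1.071], [-0.0586, 0.03, 0, 0, 0, 1.071], [-0.0586, 0.03, 0, 0, 0, 1.071]]]' --hand 0.01

```text
clock: 12.45
eef_pos: [0.4671, 0.1223, 0.1046]
eef_rot: [0.0, -0.063, 0.998, 0.0]
ft_force: [0.3, -0.3, -0.3]
finger_gap: 0.01
grip_force: 0.0
```

```bash
python3 - <<'E'
from m import *
s=arm.get_state();print(tray(s["eef_pos"]).round(4),s["q"].round(2))
im,Q,d=cloud("scene");t=tray(Q)
for lo,hi in((.02,.09),(.085,.097)):
  for k in range(4):
    y1=.08-.014*k
    m=(t[...,2]>lo)&(t[...,2]<hi)&(t[...,1]<y1-.002)&(t[...,1]>y1-.012)&(abs(t[...,0])<.1)
    q=t[m];print(k+1,m.sum(),"x",np.percentile(q[:,0],[1,99]).round(3),"z",np.percentile(q[:,2],[10,50,90]).round(3))
m=(t[...,2]>.088)&(t[...,2]<.097)&(abs(t[...,0])<.05)&(t[...,1]<.085);print("top y range",np.percentile(t[m][:,1],[1,3,97,99]).round(4))
E
```

```text
[-0.1145  0.051   0.1046] [ 0.22  0.55 -0.83  2.18  0.66  0.68  0.62]
1 75 x [-0.079  0.079] z [0.024 0.036 0.085]
2 179 x [0.004 0.078] z [0.025 0.047 0.084]
3 172 x [0.049 0.078] z [0.025 0.046 0.081]
4 170 x [0.052 0.078] z [0.026 0.046 0.082]
1 170 x [-0.081  0.056] z [0.091 0.092 0.094]
2 228 x [-0.076  0.05 ] z [0.091 0.092 0.093]
3 223 x [-0.075  0.054] z [0.091 0.092 0.094]
4 231 x [-0.069  0.059] z [0.091 0.092 0.094]
top y range [0.0207 0.0219 0.0734 0.0745]
```

Emit:
apply_moves --increments '[[[0, 0, -0.045, 0, 0, 0], [0, 0, -0.09, 0, 0, 0], [0, 0, -0.11, 0, 0, 0], [0, 0, -0.11, 0, 0, 0], [0.01, 0.0013, -0.11, 0, 0, 0], [0.019, 0.0025, -0.11, 0, 0, 0], [0.025, 0.0033, -0.11, 0, 0, 0], [0.03, 0.004, -0.11, 0, 0, 0], [0.035, 0.0046, -0.11, 0, 0, 0], [0.038, 0.005, -0.11, 0, 0, 0]]]'

```text
clock: 13.5
eef_pos: [0.505, 0.127, -0.0055]
eef_rot: [-0.0, -0.064, 0.998, -0.0]
ft_force: [-5.3, -0.3, 4.4]
finger_gap: 0.01
grip_force: 2.5
```

Emit:
apply_moves --increments '[[[0.003, 0.0004, 0, 0, 0, 0], [0.006, 0.0008, 0, 0, 0, 0], [0.0085, 0.0011, 0, 0, 0, 0], [0.0105, 0.0014, 0, 0, 0, 0], [0.012, 0.0016, 0, 0, 0, 0], [0.012, 0.0016, 0, 0, 0, 0]]]'

```text
clock: 14.1
eef_pos: [0.5141, 0.1282, -0.0059]
eef_rot: [-0.002, -0.065, 0.998, -0.001]
ft_force: [-12.8, -1.4, 9.8]
finger_gap: 0.0102
grip_force: 6.5
```

```bash
cat > row.py <<'E'
from m import *
s=arm.get_state();print(tray(s["eef_pos"]).round(4),s["ft_force"].round(1))
for n in("scene","side"):
  im,Q,d=cloud(n);t=tray(Q)
  for k in range(4):
    y1=.079-.014*k
    m=(t[...,2]>.085)&(t[...,2]<.097)&(t[...,1]<y1-.003)&(t[...,1]>y1-.011)&(abs(t[...,0])<.1)
    q=t[m]
    if len(q)>9: print(n,k+1,m.sum(),"x",np.percentile(q[:,0],[1,99]).round(3),"z",np.percentile(q[:,2],[10,50,90]).round(3))
  m=(t[...,2]>.088)&(t[...,2]<.097)&(abs(t[...,0])<.05)&(t[...,1]<.085);print("top y range",np.percentile(t[m][:,1],[1,3,97,99]).round(4))
E
python3 row.py
```

```text
[-0.0671  0.0508 -0.0059] [-12.8  -1.4   9.8]
scene 1 173 x [-0.06  0.07] z [0.091 0.092 0.094]
scene 2 193 x [-0.058  0.07 ] z [0.091 0.092 0.094]
scene 3 207 x [-0.072  0.07 ] z [0.091 0.092 0.094]
scene 4 190 x [-0.059  0.07 ] z [0.091 0.092 0.094]
top y range [0.0191 0.0205 0.0731 0.0744]
side 1 28 x [-0.061  0.068] z [0.091 0.094 0.095]
side 2 62 x [-0.027  0.07 ] z [0.089 0.093 0.095]
side 3 56 x [-0.013  0.07 ] z [0.089 0.091 0.094]
side 4 60 x [-0.01   0.066] z [0.089 0.092 0.096]
top y range [0.021  0.0219 0.0706 0.0715]
```

Ends are flush at +70 and all tops at z=92. Now I back off, lift and go for the bookend.

Emit:
apply_moves --increments '[[[-0.01, -0.0013, 0, 0, 0, 0], [-0.03, -0.004, 0, 0, 0, 0], [-0.03, -0.004, 0.04, 0, 0, 0], [-0.03, -0.004, 0.09, 0, 0, 0], [-0.03, -0.004, 0.14, 0, 0, 0], [-0.03, -0.004, 0.17, 0, 0, 0], [-0.033, -0.05, 0.17, 0, 0, -0.12], [-0.036, -0.1, 0.17, 0, 0, -0.24], [-0.04, -0.15, 0.17, 0, 0, -0.36], [-0.042, -0.19, 0.17, 0, 0, -0.48]]]' --hand 0.06

```text
clock: 15.2
eef_pos: [0.4749, -0.0642, 0.1644]
eef_rot: [0.001, 0.178, 0.984, -0.0]
ft_force: [0.3, -0.6, -0.2]
finger_gap: 0.0601
grip_force: 0.0
```

Emit:
apply_moves --increments '[[[-0.003, -0.05, 0, 0, 0, -0.1], [-0.005, -0.1, 0, 0, 0, -0.16], [-0.007, -0.15, 0, 0, 0, -0.16], [-0.009, -0.2, 0, 0, 0, -0.16], [-0.01, -0.25, 0, 0, 0, -0.16], [-0.011, -0.29, 0, 0, 0, -0.16], [-0.0115, -0.3108, 0, 0, 0, -0.16], [-0.0115, -0.3108, 0, 0, 0, -0.16], [-0.0115, -0.3108, 0, 0, 0, -0.16], [-0.0115, -0.3108, 0, 0, 0, -0.16]]]'

```text
clock: 16.2
eef_pos: [0.4639, -0.3704, 0.1644]
eef_rot: [0.0, 0.252, 0.968, 0.0]
ft_force: [0.5, 0.5, -0.4]
finger_gap: 0.0597
grip_force: 0.0
```

```bash
python3 - <<'E'
from h import *
s=arm.get_state();print(s["eef_pos"],s["q"].round(2))
for n in("scene","side"):
    im,P,d=cloud(n);H,S,V=cv2.cvtColor(im,cv2.COLOR_RGB2HSV).astype(int).transpose(2,0,1)
    r=np.hypot(P[...,0]-.463,P[...,1]+.372)<.06
    for nm,m in(("block",r&(H>15)&(H<30)&(S>120)&(abs(P[...,2]-.07)<.004)),("grip",r&(V<80)&(abs(P[...,2]-.12)<.003))):
        if m.sum()>5: print(n,nm,m.sum(),cv2.minAreaRect(P[m][:,:2].astype(np.float32)))
E
```

```text
[ 0.46394962 -0.37043868  0.16440734] [ 1.06  0.55 -0.71  1.89  0.46  0.87  1.18]
scene block 174 ((0.4658935070037842, -0.37417930364608765), (0.07948186993598938, 0.04915255680680275), 60.12017822265625)
scene grip 67 ((0.4647701680660248, -0.3757981061935425), (0.02536642923951149, 0.035034142434597015), 60.40900421142578)
side block 112 ((0.4599055051803589, -0.3722982108592987), (0.07749822735786438, 0.05191152170300484), 59.54732894897461)
side grip 34 ((0.46155932545661926, -0.36887088418006897), (0.020998835563659668, 0.0345580130815506), 62.85873794555664)
```

The bookend is confirmed at (0.463, -0.373), yaw about 60.3°, and the tool is aligned. Descend and grip.

Emit:
apply_moves --increments '[[[-0.0005, -0.001, -0.04, 0, 0, 0], [-0.0005, -0.0015, -0.08, 0, 0, 0], [-0.0005, -0.0015, -0.11, 0, 0, 0], [-0.0005, -0.0015, -0.123, 0, 0, 0], [-0.0005, -0.0015, -0.123, 0, 0, 0]]]'

```text
clock: 16.8
eef_pos: [0.4628, -0.3721, 0.0401]
eef_rot: [-0.001, 0.252, 0.968, 0.001]
ft_force: [0.2, -0.0, -0.0]
finger_gap: 0.0602
grip_force: 0.0
```

Emit:
apply_moves --increments '[[[0, 0, 0, 0, 0, 0], [0, 0, 0, 0, 0, 0], [0, 0, 0, 0, 0, 0], [0, 0, 0, 0, 0, 0], [0, 0, 0, 0, 0, 0], [0, 0, 0, 0, 0, 0], [0, 0, 0, 0, 0, 0], [0, 0, 0, 0, 0, 0]]]' --hand 0.0 --squeeze 40

```text
clock: 17.6
eef_pos: [0.4629, -0.374, 0.0416]
eef_rot: [0.0, 0.253, 0.967, -0.0]
ft_force: [-1.3, -2.7, 5.7]
finger_gap: 0.0239
grip_force: 40.0
```

Gripped at 23.9 mm. Lift clear of the amber bottle, carry and turn.

Emit:
apply_moves --increments '[[[0, 0, 0.03, 0, 0, 0], [0, 0, 0.07, 0, 0, 0], [0, 0, 0.11, 0, 0, 0], [0, 0, 0.15, 0, 0, 0], [0, 0, 0.18, 0, 0, -0.1], [0.01, 0.03, 0.18, 0, 0, -0.22], [0.02, 0.07, 0.18, 0, 0, -0.34], [0.035, 0.11, 0.18, 0, 0, -0.46], [0.05, 0.15, 0.18, 0, 0, -0.58], [0.063, 0.19, 0.18, 0, 0, -0.7]]]'

```text
clock: 18.6
eef_pos: [0.5255, -0.1815, 0.2203]
eef_rot: [-0.001, 0.571, 0.821, -0.0]
ft_force: [0.2, 0.6, -7.3]
finger_gap: 0.0236
grip_force: 40.0
```

Emit:
apply_moves --increments '[[[0.013, 0.04, 0, 0, 0, -0.1], [0.026, 0.08, 0, 0, 0, -0.2], [0.039, 0.12, 0, 0, 0, -0.229], [0.052, 0.16, 0, 0, 0, -0.229], [0.063, 0.195, 0, 0, 0, -0.229], [0.07, 0.217, 0, 0, 0, -0.229], [0.073, 0.2267, 0, 0, 0, -0.229], [0.073, 0.2267, 0, 0, 0, -0.229], [0.073, 0.2267, 0, 0, 0, -0.229], [0.073, 0.2267, 0, 0, 0, -0.229]]]'

```text
clock: 19.6
eef_pos: [0.5984, 0.0412, 0.2208]
eef_rot: [-0.0, 0.66, 0.751, -0.001]
ft_force: [0.2, -0.2, -6.4]
finger_gap: 0.0238
grip_force: 40.0
```

```bash
python3 row.py; python3 - <<'E'
from m import *
s=arm.get_state();print(tray(s["eef_pos"]),s["eef_rot"],s["finger_gap"])
for n in("scene","side"):
    im,Q,d=cloud(n);H,S,V=cv2.cvtColor(im,cv2.COLOR_RGB2HSV).astype(int).transpose(2,0,1);t=tray(Q)
    m=(H>15)&(H<30)&(S>120)&(abs(t[...,0])<.07)&(abs(t[...,1]+.045)<.06)&(t[...,2]>.15)
    q=t[m]; print(n,m.sum(),q.min(0).round(3) if len(q) else 0,np.percentile(q,[2,98],axis=0).round(4) if len(q) else 0)
E
```

```text
[ 0.0052 -0.0464  0.2208] [ 0.2 -0.2 -6.4]
scene 1 168 x [-0.056  0.07 ] z [0.091 0.092 0.094]
scene 2 193 x [-0.055  0.07 ] z [0.091 0.092 0.094]
scene 3 188 x [-0.058  0.07 ] z [0.091 0.092 0.093]
scene 4 180 x [-0.057  0.07 ] z [0.091 0.092 0.093]
top y range [0.0193 0.0202 0.0733 0.0743]
side 1 45 x [-0.059  0.068] z [0.09  0.093 0.096]
side 2 89 x [-0.058  0.068] z [0.089 0.093 0.096]
side 3 93 x [-0.058  0.067] z [0.089 0.092 0.095]
side 4 101 x [-0.057  0.069] z [0.089 0.092 0.095]
top y range [0.0212 0.0221 0.0709 0.0743]
[ 0.00558538 -0.04600686  0.22112159] [ 9.23173229e-05  6.60078842e-01  7.51196220e-01 -3.89846999e-04] 0.023619851837865448
scene 1662 [-0.034 -0.073  0.179] [[-0.029  -0.0705  0.1836]
 [ 0.0458 -0.0227  0.3716]]
side 871 [-0.038 -0.074  0.178] [[-0.0357 -0.0642  0.1835]
 [ 0.0428 -0.016   0.441 ]]
```

Emit:
apply_moves --increments '[[[0, 0, -0.04, 0, 0, 0], [0, 0, -0.08, 0, 0, 0], [0, 0, -0.12, 0, 0, 0], [0, 0, -0.15, 0, 0, 0], [0, 0, -0.165, 0, 0, 0], [0, 0, -0.1705, 0, 0, 0], [0, 0, -0.1705, 0, 0, 0]]]'

```text
clock: 20.5
eef_pos: [0.5995, 0.0434, 0.051]
eef_rot: [0.0, 0.659, 0.752, 0.0]
ft_force: [-0.3, -0.5, -6.6]
finger_gap: 0.0238
grip_force: 40.0
```

Emit:
apply_moves --increments '[[[-0.0013, 0.01, 0, 0, 0, 0], [-0.0026, 0.02, 0, 0, 0, 0], [-0.0037, 0.028, 0, 0, 0, 0], [-0.0045, 0.034, 0, 0, 0, 0], [-0.005, 0.038, 0, 0, 0, 0], [-0.0053, 0.041, 0, 0, 0, 0], [-0.0055, 0.043, 0, 0, 0, 0], [-0.0055, 0.043, 0, 0, 0, 0]]]'

```text
clock: 21.3
eef_pos: [0.5935, 0.0855, 0.0507]
eef_rot: [0.0, 0.66, 0.752, -0.0]
ft_force: [0.5, -2.1, -4.6]
finger_gap: 0.0235
grip_force: 40.0
```

Emit:
apply_moves --increments '[[[-0.0002, 0.0015, 0, 0, 0, 0], [-0.0004, 0.003, 0, 0, 0, 0], [-0.0004, 0.003, 0, 0, 0, 0], [-0.0004, 0.003, 0, 0, 0, 0]]]'

```text
clock: 21.7
eef_pos: [0.5934, 0.087, 0.0507]
eef_rot: [0.001, 0.66, 0.751, -0.001]
ft_force: [1.5, -8.5, -3.9]
finger_gap: 0.0236
grip_force: 40.0
```

```bash
python3 row.py
```

```text
[ 0.0062 -0.0004  0.0507] [ 1.5 -8.5 -3.9]
scene 1 169 x [-0.056  0.07 ] z [0.091 0.092 0.094]
scene 2 192 x [-0.057  0.07 ] z [0.091 0.092 0.093]
scene 3 182 x [-0.058  0.07 ] z [0.091 0.092 0.094]
scene 4 182 x [-0.058  0.07 ] z [0.091 0.092 0.093]
top y range [0.0076 0.0147 0.0734 0.0744]
side 1 49 x [-0.058  0.068] z [0.09  0.093 0.095]
side 2 94 x [-0.058  0.068] z [0.089 0.092 0.095]
side 3 98 x [-0.059  0.067] z [0.089 0.093 0.095]
side 4 92 x [-0.058  0.069] z [0.089 0.092 0.095]
top y range [0.0094 0.0162 0.0713 0.0767]
```

The row is tight, with bookend centre at tray y≈0. Lower to the floor and release.

Emit:
apply_moves --increments '[[[0, -0.001, -0.0015, 0, 0, 0], [0, -0.001, -0.003, 0, 0, 0], [0, -0.001, -0.0035, 0, 0, 0], [0, -0.001, -0.0035, 0, 0, 0]]]'

```text
clock: 22.2
eef_pos: [0.5933, 0.0869, 0.0477]
eef_rot: [0.001, 0.66, 0.752, -0.001]
ft_force: [-1.4, -7.0, 0.8]
finger_gap: 0.024
grip_force: 40.0
```

Emit:
apply_moves --increments '[[[0, 0, 0, 0, 0, 0], [0, 0, 0, 0, 0, 0], [0, 0, 0, 0, 0, 0], [0, 0, 0, 0, 0, 0], [0, 0, 0.02, 0, 0, 0], [0, 0, 0.06, 0, 0, 0], [0, 0, 0.1, 0, 0, 0], [0, 0, 0.14, 0, 0, 0], [0, 0, 0.16, 0, 0, 0], [0, 0, 0.16, 0, 0, 0]]]' --hand 0.05

```text
clock: 23.2
eef_pos: [0.5948, 0.0892, 0.2106]
eef_rot: [0.002, 0.659, 0.752, 0.002]
ft_force: [0.7, -0.1, 0.6]
finger_gap: 0.0503
grip_force: 0.0
```

```bash
python3 row.py; python3 - <<'E'
from m import *
im,Q,d=cloud("scene");H,S,V=cv2.cvtColor(im,cv2.COLOR_RGB2HSV).astype(int).transpose(2,0,1);t=tray(Q)
m=(H>15)&(H<30)&(S>120)&(abs(t[...,0])<.07)&(abs(t[...,1])<.06)&(abs(t[...,2]-.076)<.004)
print(m.sum(),cv2.minAreaRect(t[m][:,:2].astype(np.float32)),t[m][:,2].mean())
save(cv2.resize(im[170:320,180:380],(800,600),interpolation=cv2.INTER_CUBIC),"end.png")
E
```

```text
[0.0079 0.0017 0.2106] [ 0.7 -0.1  0.6]
scene 1 165 x [-0.057  0.07 ] z [0.091 0.092 0.093]
scene 2 189 x [-0.056  0.07 ] z [0.091 0.092 0.093]
scene 3 182 x [-0.057  0.07 ] z [0.091 0.092 0.093]
scene 4 183 x [-0.056  0.07 ] z [0.091 0.092 0.094]
top y range [-0.0146 -0.0009  0.0733  0.0743]
side 1 43 x [-0.059  0.069] z [0.09  0.093 0.095]
side 2 101 x [-0.058  0.067] z [0.089 0.092 0.096]
side 3 89 x [-0.059  0.067] z [0.088 0.092 0.095]
side 4 97 x [-0.058  0.069] z [0.09  0.093 0.095]
top y range [0.0031 0.0155 0.071  0.0763]
286 ((0.005922406911849976, -0.005849182605743408), (0.042674366384744644, 0.07965566217899323), 89.39635467529297) 0.07615095814562862
```

View pics/end.png

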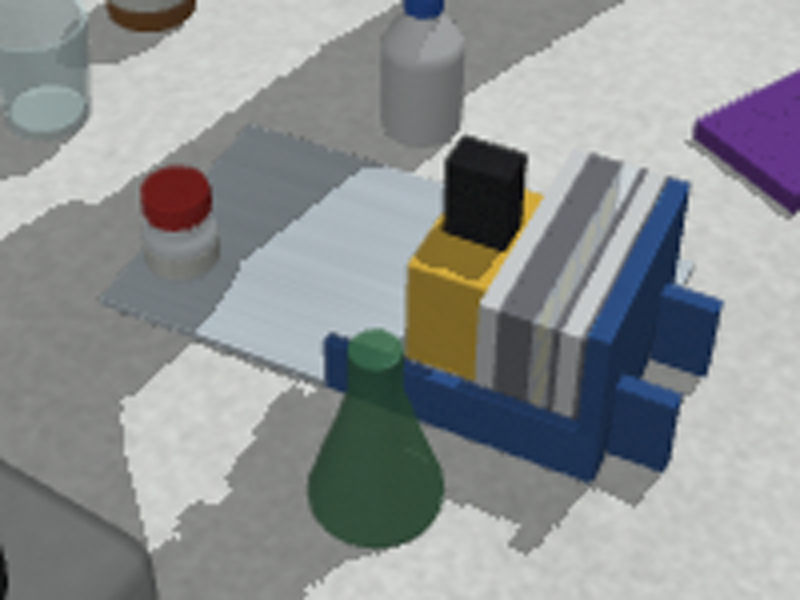

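The picture shows the row upright and flush at crop (580,280), with the bookend square against its front at (465,260), released and resting on the floor. Nothing else has been disturbed.

```bash
python3 -c "
from workcell import arm
print(arm.sign_off())"
```

```text
the job is handed in; nothing more can be done
None
```

The job is handed in at about 23 s: by my last measurements the four plates stand upright, tight and flush with the fence, and the bookend is released square and snug against the row; the hand-in returned no verdict.

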